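# Slide the sorter covers round to put a crushed can away

### The job

Put the crushed can from the bench into the cans compartment of the recycling sorter, the one that already has a flattened can on its floor. Its clear covers only slide: move them into the free place to open that compartment, never lifting one out, and when the can is in, slide covers until all three compartments are closed and only the solid corner is left free. Leave the jar, the yogurt tub and the bottle opener where they are.

Things in the scene. Friction and masses are not known exactly. Their poses are not given: they have to be found in the camera images.
- sorter: Fixed grey square box, 238 x 238 mm, 93 mm high to its rim (rim 8 mm thick); origin at the centre of its underside, z up, x away from the robot (turned by up to 0.2 rad), y to the left. Its top is a 2 x 2 set of places with centres at x, y = +-55.5 mm: three compartments, each an 88 mm square opening with a ledge round it, and one solid corner.
- recess (a point): Centre of the recess in the sorter's top, 222 mm square, 8 mm deep, its ledges 85 mm above the bench; axes as the sorter's. Three loose covers lie in it on the four places, so one place is always free: a cover slides along x or y from a neighbouring place into the free one. Two covers side by side leave about 6 mm of play.
- visor_edge (a point): Middle of the near lower edge of the sorter's rain visor: a clear sheet in an aluminium frame, 262 mm wide, 200 to 210 mm above the bench, reaching from here (81 mm beyond the sorter's centre) 83 mm farther away, on two posts at the far corners. At the two far places it leaves no room for an upright gripper: tilt it 25 to 40 degrees, its body leaning back towards the robot.
- cans_mouth (a point): Centre of the opening of the cans compartment at ledge height (85 mm above the bench); a flattened aluminium can 62 mm in diameter and 12 mm thick lies fixed on its floor and shows through the clear cover. At the start a cover lies on it. It is the far right or the near left place. 88 mm square, 67 mm deep above the flattened can. Axes as the sorter's.
- blank_top (a point): Centre of the top of the solid grey corner, at ledge height (85 mm above the bench). At the start a cover lies on it. It is the near left or the far right place, opposite corner to the cans compartment; it needs no cover at the end.
- lids_mouth (a point): Centre of the opening of the near right compartment at ledge height; white plastic lids lie on its floor. It is the free, uncovered place at the start.
- glass_mouth (a point): Centre of the opening of the far left compartment at ledge height; a small green glass jar lies fixed inside. At the start a cover lies on it.
- cover1_knob (a point): Clear flat plate with a metal edge, 108 x 108 x 8 mm, about 0.14 kg, loose on the sorter's ledges; a round upright metal knob 22 mm in diameter and 36 mm tall stands at its centre. This point is half-way up the knob, 26 mm above the plate's underside; z is up. The three covers are alike.
- cover2_knob (a point): Clear flat plate with a metal edge, 108 x 108 x 8 mm, about 0.14 kg, loose on the sorter's ledges; a round upright metal knob 22 mm in diameter and 36 mm tall stands at its centre. This point is half-way up the knob, 26 mm above the plate's underside; z is up. The three covers are alike.
- cover3_knob (a point): Clear flat plate with a metal edge, 108 x 108 x 8 mm, about 0.14 kg, loose on the sorter's ledges; a round upright metal knob 22 mm in diameter and 36 mm tall stands at its centre. This point is half-way up the knob, 26 mm above the plate's underside; z is up. The three covers are alike.
- cover1: First cover; origin at the centre of its underside, z up.
- cover2: Second cover; origin at the centre of its underside, z up.
- cover3: Third cover; origin at the centre of its underside, z up.
- can_center (a point): Centre (half-way up) of the crushed aluminium can that stands on the bench to the right of the sorter: a squat drum 56 mm in diameter and 44 mm tall, about 20 g, z up.
- can: The same can; origin at the centre of its underside.
- jar: Bystander: green glass jar with steel lid, 68 mm in diameter, 100 mm tall, standing left of the sorter; origin at the centre of its underside.
- tub: Bystander: white plastic yogurt tub with lid, 96 mm in diameter, 93 mm tall, standing left of the sorter; origin at the centre of its underside.
- opener: Bystander: flat steel bottle opener about 130 mm long, 40 mm wide, 5 mm thick, lying to the far right; origin at its middle, on its underside; x along its length.
Mind the look-alikes: they are no part of the job. Leave any turquoise look-alike of the cover2 alone.

How it is judged:
By the outcome, as a careful person would: the job done as asked, in the order asked, and still so for the second after the job is handed in, with the robot touching nothing.
It also fails if it takes over 72 s, if anything falls off the work surface, if the arm or the gripper's body presses on something with over 40 N, if the wrist force passes 120 N, or if a joint passes its speed limit or range.

### The arm

A 6-joint arm with a two-finger parallel gripper is mounted at the origin on the work surface. World frame = base frame: x ahead of the robot, y to its left, z up, the work surface at z = 0. Lengths are in m, angles in rad, forces in N, time in s.
With the tool pointing down it reaches from about 0.275 to 0.825 m from the base axis. Payload 4.9 kg.
Tool frame: the origin (TCP) lies between the finger pads; the fingertips stand 17 mm ahead of it and the grasp point (between the pads) lies 2 mm behind it (ctrl.finger_overhang is the distance from the TCP to the fingertips, in m); z points along the fingers, y is the direction in which the jaws open and shut (so a half turn about z gives the same grasp; the last joint's range is limited). The gripper opens to 85 mm and grips with 20 to 120 N. Pads are 22 mm wide; open, the fingers measure 114 mm over their backs; the gripper's body (76 mm by 85 mm) begins 54 mm behind the grasp point. The pads swing forward as they close: fully open they stand 13 mm farther back than shut.
Start: joints at [-1.303, 0.326, -0.193, 1.052, 0, 1.437], TCP at [0.215, -0.506, 0.248] pointing down, gripper open.
Joint ranges: [-2.65, 2.65], [-0.97, 1.79], [-1.3, 1.35], [-1.93, 2.1], [-1.47, 1.37], [-3.14, 3.14]. Speed limits (rad/s): [2.57, 2.57, 3.14, 3.14, 3.14, 3.14].

### API

Orientations are given as a unit quaternion [w, x, y, z].
In Python, from station import ctrl gives the robot as it stands.
- The arm moves only by the shell command python3 -m inch 'ROWS' [OPENING]. ROWS is JSON, a list of rows, each a list of 2 entries, a list of its own where there are three numbers: the shift along the tool's x, y, z in m, then the turn, a rotation vector about the tool's x, y, z in degrees. A call has 1 to 8 rows; each row shifts and turns the commanded pose from where the row before left it, along the tool's axes as they then stand; what a row does not reach is not made up. A row lasts 1/10 s, in which the tool goes at most 50 mm and 8.59 degrees, less where a joint would pass 70% of its speed; a pose out of reach is approached as far as the arm can. A call is refused whole if a number of a shift passes 0.05 or a number of a turn 8.59, either way. A call with a gripper value outside its range is refused whole. OPENING is the opening, from 0 (shut) to 1 (fully open), set as the call begins (- or left out, the last holds). The fingers move at their own pace and stop on an object; the grip force is fixed at half the most. Time passes only in rows, so rows that do not move let the fingers close. It gives the time, the measured TCP pose, the force and the opening at its end, in the units of the state.
- ctrl.observe(): the state, without advancing time (a new reading comes with each control period).
- ctrl.read_camera(name): name is "side" or "top" or "wrist"; returns (picture, depth): 480x640x3 uint8, blue, green, red; 480x640 float32, m along the optical axis (not along the pixel's ray), 0 where there is no reading.
- ctrl.camera_model(name): a dict with "intrinsics" (3x3 intrinsics, pixels), "xyz" and "orientation" of the camera in the world. Camera axes: x right, y down, z forward; pixel columns grow to the right and rows downward; lengths in m; the calibration is good to about 2 mm. A picture is of the moment at which its call begins: read the wrist's pose just before it. camera_model takes no time and is no camera call; for the wrist camera it gives the pose at the moment of the call.
- ctrl.hand_in(): hands the job in, once; it reports no verdict.
The state is a dict: "time": time; "joints": joint angles; "qd": joint speeds; "joint_efforts": joint torques, N m; "position": TCP position; "tcp_rot": TCP orientation; "wrist_force": force on the tool from outside, world axes, zero at the start; "ft_torque": the same for the moment, N m; "opening": finger opening in m.
Only numpy, scipy, OpenCV 4.12 (cv2) and the standard library are available. Lean on these libraries where they do the work, as an engineer would, in place of code of your own. Each camera call takes 0.05 s, during which the arm holds its last target. There are 200 camera calls.

## Working session

There is one attempt and no reset: what is moved stays moved. The work goes in short steps, Python scripts to look and compute and a shell command to move; the robot and the scene stay as the last step left them, time stands still between calls to the robot, and variables do not carry over. Pictures are saved under pics/ and viewed, about 8 in all and at most 12, crops included, and the job is handed in when it is done.

```bash
ls; mkdir -p pics; cat > h.py <<'E'
import numpy as np, cv2
from station import ctrl
from scipy.spatial.transform import Rotation as R
def cam(n):
    m=ctrl.camera_model(n); q=m["orientation"]; 
    return np.array(m["intrinsics"]),np.array(m["xyz"]),R.from_quat([q[1],q[2],q[3],q[0]]).as_matrix()
def ray(n,u,v,z,c=None):
    K,p,M=c or cam(n); d=M@np.linalg.solve(K,[u,v,1]); return p+d*(z-p[2])/d[2]
def proj(n,P,c=None):
    K,p,M=c or cam(n); x=K@(M.T@(np.array(P)-p)); return x[:2]/x[2]
def tool():
    s=ctrl.observe(); q=s["tcp_rot"]; return np.array(s["position"]),R.from_quat([q[1],q[2],q[3],q[0]]).as_matrix(),s
E
python3 - <<'E'
from h import *
for n in("top","side"):
    c=cam(n); print(n,c[1],c[2][:,2]); im,d=ctrl.read_camera(n); cv2.imwrite(f"pics/{n}0.png",im); np.save(f"{n}0.npy",d)
p,M,s=tool(); print(p,M,s)
E
```

```text
pics
top [0.39980194 0.0687995  1.55485702] [ 0.06411571 -0.02359898 -0.9976634 ]
side [-0.04661752  0.74401597  0.95030836] [ 0.44210519 -0.57040805 -0.69222659]
[ 0.21497616 -0.505712    0.2475837 ] [[ 9.20358955e-01  3.91074478e-01 -3.83155851e-04]
 [ 3.91074593e-01 -9.20357744e-01  1.51209092e-03]
 [ 2.38699714e-04 -1.54150894e-03 -9.99998783e-01]] {'time': 0.1, 'joints': array([-1.30320194e+00,  3.26872280e-01, -1.93470847e-01,  1.05201279e+00,
        3.02960616e-05,  1.43659161e+00]), 'qd': array([ 6.09946869e-05, -7.23281826e-04,  3.39448393e-03,  2.61013630e-04,
        4.92829859e-04,  3.54974446e-04]), 'joint_efforts': array([ 1.19016335e-03, -4.44238615e+01,  2.63038176e+01,  7.84565345e-03,
       -6.05262289e-05,  2.88427714e-06]), 'position': array([ 0.21497616, -0.505712  ,  0.2475837 ]), 'tcp_rot': array([-7.79069251e-04,  9.79887172e-01,  1.99550799e-01, -3.68552983e-05]), 'wrist_force': array([-0.72526707, -0.47207621, -1.58515638]), 'ft_torque': array([ 0.00077615, -0.01864877, -0.00318614]), 'opening': 0.08522151436038496}
```

View pics/top0.png

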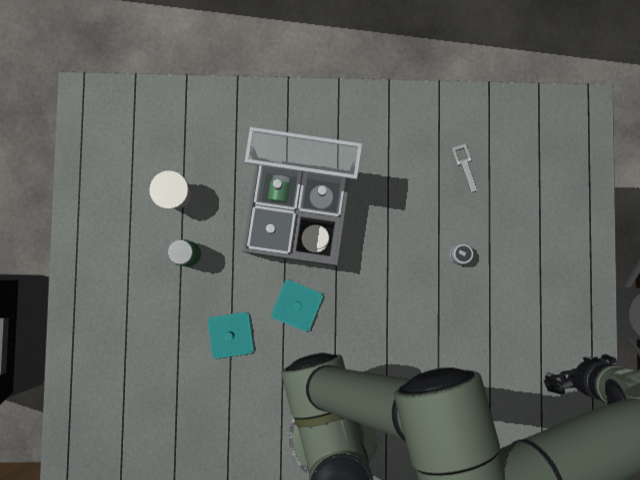

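View pics/side0.png

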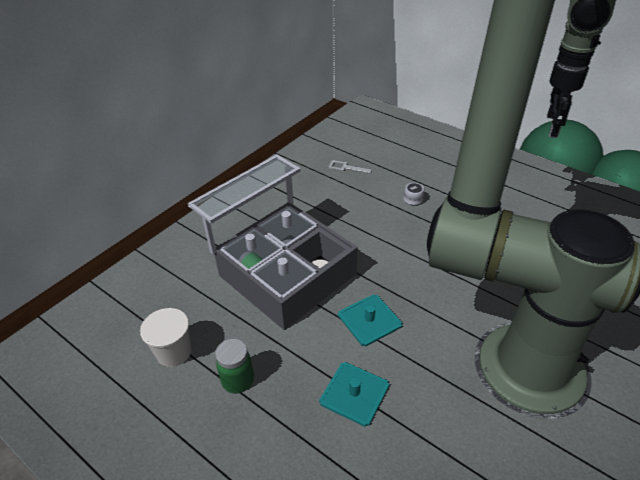

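The top view shows the covers' knobs at near-left (270,228), far-left (278,184) and far-right (322,188), with near-right (316,237) free. The disc under the far-right cover (321,196) makes that the cans place. The can is at (463,254), the visor above the far row, and the turquoise look-alikes at (231,335) and (298,305) are to be left alone. The side view agrees.

I'll use one enlarged crop to confirm and measure.

```bash
python3 - <<'E'
from h import *
im=cv2.imread("pics/top0.png"); a=cv2.resize(im[120:275,240:370],None,fx=3.8,fy=3.8,interpolation=cv2.INTER_CUBIC)
b=cv2.resize(im[235:275,440:485],None,fx=6,fy=6,interpolation=cv2.INTER_CUBIC)
o=np.zeros((a.shape[0],a.shape[1]+b.shape[1],3),np.uint8);o[:,:a.shape[1]]=a;o[:b.shape[0],a.shape[1]:]=b
cv2.imwrite("pics/crop0.png",o);print(o.shape)
d=np.load("top0.npy");K,p,M=cam("top")
def pt(u,v):
    return p+M@(np.linalg.solve(K,[u,v,1])*d[v,u])
for u,v in[(270,228),(278,184),(322,188),(463,254),(316,237),(245,250),(338,264),(355,175),(248,160)]: print(u,v,pt(u,v).round(3),ray("top",u,v,.129).round(3))
E
```

```text
(589, 764, 3)
270 228 [0.525 0.167 0.136] [0.525 0.168 0.129]
278 184 [0.632 0.151 0.134] [0.633 0.151 0.129]
322 188 [0.625 0.043 0.129] [0.625 0.043 0.129]
463 254 [ 0.474 -0.325  0.044] [ 0.47  -0.303  0.129]
316 237 [0.513 0.055 0.02 ] [0.505 0.056 0.129]
245 250 [0.472 0.231 0.094] [0.471 0.227 0.129]
338 264 [ 0.444 -0.005 -0.001] [0.441 0.002 0.129]
355 175 [ 0.645 -0.031  0.207] [ 0.659 -0.037  0.129]
248 160 [0.673 0.216 0.216] [0.691 0.225 0.129]
```

View pics/crop0.png

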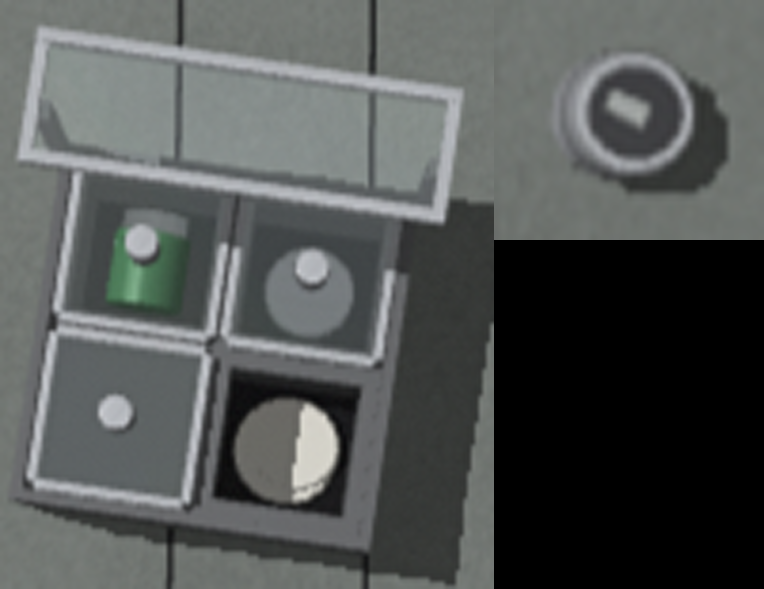

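The crop confirms the far-right place holds the flattened can and the near-left place is the solid corner. The knobs are at about (0.619,0.043), (0.524,0.167) and (0.634,0.153), which puts the yaw near -0.13. The can is the white-rimmed drum.

Plan: slide FR→NR, drop the can in FR, slide NR→FR, then NL→NR. I'll keep one tilted tool orientation throughout, with the jaws along the sorter's y.

```bash
python3 -m inch '[[[0,0,0],[0,0,7.6]],[[0,0,0],[0,0,7.6]],[[0,0,0],[0,0,7.6]],[[0,0,0],[0,0,7.7]],[[0,0,0],[0,8.5,0]],[[0,0,0],[0,8.5,0]],[[0,0,0],[0,8.5,0]],[[0,0,0],[0,8.5,0]]]' 0.7
cat >> h.py <<'E'
def go(*P):
    p,M,s=tool()
    for t in P:
        t=np.array(t); d=M.T@(t-p); print("to",t,"shift",d.round(4),"rows",int(np.ceil(np.linalg.norm(d)/.048))); p=t
E
cat > n.py <<'E'
from h import *
print("can",ray("top",463.8,253.8,.044))
for n,u,v in(("NL",270.3,228.4),("FL",277.1,183.7),("FR",322.1,190.5)): print(n,ray("top",u,v,.129))
p,M,s=tool(); print(p,M.round(3),s["opening"])
E
python3 n.py
```

```text
time: 0.9
position: [0.2151, -0.5064, 0.2492]
tcp_rot: [0.021, 0.953, -0.062, 0.295]
wrist_force: [0.5, -0.6, -1.3]
opening: 0.0601
can [ 0.47491505 -0.32750494  0.044     ]
NL [0.52416261 0.16721393 0.129     ]
FL [0.63385722 0.15308681 0.129     ]
FR [0.6193496 0.0430557 0.129    ]
[ 0.21507761 -0.50639412  0.24919785] [[ 0.819 -0.13   0.559]
 [-0.106 -0.991 -0.076]
 [ 0.564  0.003 -0.826]] 0.06005883857683613
```

```bash
python3 -c "
from h import *
go((.5,.059,.2),(.6173,.0433,.119))"
```

```text
to [0.5   0.059 0.2  ] shift [ 0.1456 -0.5978  0.1572] rows 14
to [0.6173 0.0433 0.119 ] shift [5.200e-02 1.000e-04 1.336e-01] rows 3
```

```bash
python3 -m inch '[[[0.009,-0.037,0.0098],[0,0,0]],[[0.009,-0.037,0.0098],[0,0,0]],[[0.009,-0.037,0.0098],[0,0,0]],[[0.009,-0.037,0.0098],[0,0,0]],[[0.009,-0.037,0.0098],[0,0,0]],[[0.009,-0.037,0.0098],[0,0,0]],[[0.009,-0.037,0.0098],[0,0,0]],[[0.009,-0.037,0.0098],[0,0,0]]]'
python3 -m inch '[[[0.009,-0.037,0.0098],[0,0,0]],[[0.009,-0.037,0.0098],[0,0,0]],[[0.009,-0.037,0.0098],[0,0,0]],[[0.009,-0.037,0.0098],[0,0,0]],[[0.009,-0.037,0.0098],[0,0,0]],[[0.009,-0.037,0.0098],[0,0,0]],[[0.009,-0.037,0.0098],[0,0,0]],[[0.009,-0.037,0.0098],[0,0,0]]]'
python3 - <<'E'
from h import *
c=cam("wrist");im,d=ctrl.read_camera("wrist");cv2.imwrite("pics/w1.png",im);np.save("w1.npy",d);import pickle;pickle.dump(c,open("w1.pkl","wb"))
for P in((.6193,.0430,.129),(.5242,.1672,.129),(.6339,.153,.129)): print(proj("wrist",P,c))
go((.6173,.0433,.119))
E
```

```text
time: 1.7
position: [0.3564, -0.2247, 0.2233]
tcp_rot: [0.019, 0.954, -0.063, 0.292]
wrist_force: [0.3, 0.1, 0.0]
opening: 0.0599
time: 2.5
position: [0.4945, 0.0304, 0.1984]
tcp_rot: [0.012, 0.955, -0.041, 0.292]
wrist_force: [0.2, 0.2, 0.1]
opening: 0.0597
[281.84053318 134.51832008]
[ 49.99409944 320.53954053]
[ 90.0808407  126.73781673]
to [0.6173 0.0433 0.119 ] shift [ 0.0538 -0.0232  0.1328] rows 4
```

View pics/w1.png

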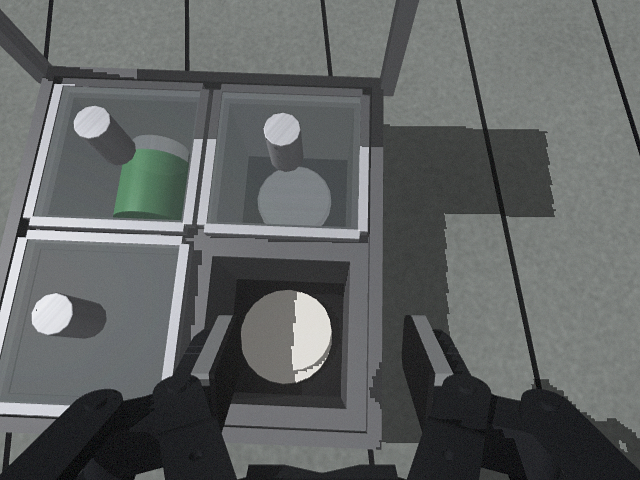

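The wrist picture shows the far-right knob top at (283,128), near-left at (53,313) and far-left at (92,122), close to where the estimates project. Near-right is open and the flattened can lies under the far-right cover.

```bash
python3 -c "
from h import *; import pickle
c=pickle.load(open('w1.pkl','rb'))
for n,u,v in (('FR',283,129),('NL',53,313),('FL',92,122)): print(n,ray('wrist',u,v,.129,c))
p,M,s=tool();print(p,M.round(3))
go((.6195,.0425,.119))"
```

```text
FR [0.62277761 0.04211466 0.129     ]
NL [0.52791821 0.16597272 0.129     ]
FL [0.63690273 0.15206296 0.129     ]
[0.49675885 0.03034148 0.1988506 ] [[ 0.825 -0.087  0.558]
 [-0.073 -0.996 -0.047]
 [ 0.56  -0.002 -0.828]]
to [0.6195 0.0425 0.119 ] shift [ 0.0557 -0.0226  0.1341] rows 4
```

```bash
python3 -m inch '[[[0,-0.022,0],[-1.4,0,2.1]],[[0.013,0,0.03],[0,0,0]],[[0.013,0,0.03],[0,0,0]],[[0,0,0],[0,0,0]],[[0,0,0],[0,0,0]]]'
python3 -c "
from h import *
p,M,s=tool();print(M.round(3))
go((.6205,.0425,.119))"
```

```text
time: 3.05
position: [0.5472, 0.016, 0.1625]
tcp_rot: [0.014, 0.955, -0.051, 0.29]
wrist_force: [0.1, -0.1, 0.1]
opening: 0.0597
[[ 0.826 -0.105  0.554]
 [-0.089 -0.994 -0.056]
 [ 0.556 -0.002 -0.831]]
to [0.6205 0.0425 0.119 ] shift [ 0.034  -0.0339  0.0752] rows 2
```

The lateral shift came out differently from what I asked, so I'll test y alone.

```bash
python3 -m inch '[[[0,-0.015,0],[0,0,0]],[[0,0,0],[0,0,0]]]'; python3 -c "
from h import *
p,M,s=tool();print(p,M.round(3),s['joints'].round(3),s['qd'].round(3))
go((.6205,.0425,.119))"
```

```text
time: 3.25
position: [0.5488, 0.0242, 0.1644]
tcp_rot: [0.012, 0.955, -0.043, 0.292]
wrist_force: [0.0, -1.2, -0.3]
opening: 0.0596
[0.54876323 0.02417449 0.16444409] [[ 0.825 -0.09   0.558]
 [-0.076 -0.996 -0.048]
 [ 0.56  -0.002 -0.829]] [-9.200e-02  1.210e-01 -9.390e-01 -8.400e-02  3.000e-03  3.141e+00] [ 0.002 -0.001  0.004 -0.006 -0.009 -0.001]
to [0.6205 0.0425 0.119 ] shift [ 0.0324 -0.0246  0.0768] rows 2
```

Joint 6 sits on its limit (3.14), which explains the shortfall. I'll back off and take the half-turn equivalent.

```bash
python3 -m inch '[[[0,0,-0.03],[0,0,-7]],[[0,0,-0.03],[0,0,-8.5]],[[0,0,0],[0,0,-8.5]],[[0,0,0],[0,0,-8.5]],[[0,0,0],[0,0,-8.5]],[[0,0,0],[0,0,-8.5]],[[0,0,0],[0,0,-8.5]],[[0,0,0],[0,0,-8.5]]]' >/dev/null
python3 -m inch '[[[0,0,0],[0,0,-8.5]],[[0,0,0],[0,0,-8.5]],[[0,0,0],[0,0,-8.5]],[[0,0,0],[0,0,-8.5]],[[0,0,0],[0,0,-8.5]],[[0,0,0],[0,0,-8.5]],[[0,0,0],[0,0,-8.5]],[[0,0,0],[0,0,-8.5]]]'
python3 -m inch '[[[0,0,0],[0,0,-8.5]],[[0,0,0],[0,0,-8.5]],[[0,0,0],[0,0,-8.5]],[[0,0,0],[0,0,-8.5]],[[0,0,0],[0,0,-8.5]],[[0,0,0],[0,0,0]]]'
python3 -c "
from h import *
p,M,s=tool();print(p,M.round(3),s['joints'].round(3))
ey=np.array([.131,.991,0]);ex=np.array([.991,-.131,0]);t=np.radians(34);y=ey;z=np.sin(t)*ex-np.cos(t)*np.array([0,0,1]);T=np.c_[np.cross(y,z),y,z]
print(R.from_matrix(M.T@T).as_rotvec(True))
go((.6205,.0425,.119))"
```

```text
time: 4.85
position: [0.5155, 0.0271, 0.2142]
tcp_rot: [0.275, 0.407, 0.865, 0.101]
wrist_force: [0.5, -0.6, 0.3]
opening: 0.0595
time: 5.45
position: [0.5155, 0.0271, 0.2142]
tcp_rot: [0.293, 0.068, 0.954, -0.005]
wrist_force: [-0.2, -0.4, 0.3]
opening: 0.0601
[0.51554879 0.02710364 0.21415021] [[-0.819  0.133  0.558]
 [ 0.128  0.991 -0.049]
 [-0.559  0.031 -0.828]] [-0.092 -0.037 -0.933  0.081  0.003  0.052]
[ 1.4266195   0.0327873  -1.10541449]
to [0.6205 0.0425 0.119 ] shift [-0.0308  0.0262  0.1366] rows 3
```

```bash
python3 -m inch '[[[0,0.026,0],[1.4,0,-1.1]],[[-0.01,0,0.03],[0,0,0]],[[-0.01,0,0.03],[0,0,0]],[[0,0,0],[0,0,0]]]'
python3 -c "
from h import *
p,M,s=tool();print(p,M.round(3))
go((.6205,.0425,.119))"
```

```text
time: 5.85
position: [0.5702, 0.0462, 0.1741]
tcp_rot: [0.291, 0.064, 0.954, -0.019]
wrist_force: [-0.3, 0.9, -0.1]
opening: 0.0597
[0.57023245 0.04615589 0.17410673] [[-0.823  0.133  0.553]
 [ 0.112  0.991 -0.073]
 [-0.558  0.002 -0.83 ]]
to [0.6205 0.0425 0.119 ] shift [-0.011   0.003   0.0738] rows 2
```

```bash
python3 -m inch '[[[-0.004,0.003,0.025],[0,0,0]],[[-0.004,0,0.025],[0,0,0]],[[-0.003,0,0.0238],[0,0,0]],[[0,0,0],[0,0,0]]]' 
python3 -m inch '[[[0,0,0],[0,0,0]],[[0,0,0],[0,0,0]],[[0,0,0],[0,0,0]],[[0,0,0],[0,0,0]]]' 0
python3 -c "
from h import *
p,M,s=tool();print(p,s['wrist_force'])
go(p+.108*np.array([-.991,.131,0]))"
```

```text
time: 6.25
position: [0.6192, 0.0423, 0.1192]
tcp_rot: [0.29, 0.064, 0.955, -0.019]
wrist_force: [0.6, -0.0, -0.3]
opening: 0.0593
time: 6.65
position: [0.6195, 0.0427, 0.1221]
tcp_rot: [0.292, 0.063, 0.954, -0.019]
wrist_force: [-3.7, 0.3, 6.1]
opening: 0.0201
[0.61952317 0.04272532 0.12207172] [-3.72128927  0.26382379  6.10004973]
to [0.51249517 0.05687332 0.12207172] shift [ 0.0894  0.     -0.0605] rows 3
```

```bash
python3 -m inch '[[[-0.001,0,-0.0015],[0,0,0]],[[0.01,0,-0.0068],[0,0,0]],[[0.015,0,-0.0101],[0,0,0]],[[0.015,0,-0.0101],[0,0,0]],[[0.015,0,-0.0101],[0,0,0]],[[0.015,0,-0.0101],[0,0,0]],[[0,0,0],[0,0,0]]]'
python3 -c "
from h import *
p,M,s=tool();print(p,s['wrist_force'])
go(np.array([.6195,.0427,p[2]])+.109*np.array([-.991,.131,0]))"
```

```text
time: 7.35
position: [0.5331, 0.054, 0.1222]
tcp_rot: [0.291, 0.062, 0.955, -0.019]
wrist_force: [0.1, 0.4, -0.9]
opening: 0.0203
[0.5330991  0.05398287 0.12218187] [ 0.10949828  0.42101254 -0.89432614]
to [0.511481   0.056979   0.12218187] shift [ 0.0181  0.0002 -0.0122] rows 1
```

```bash
python3 -m inch '[[[0.009,0,-0.0061],[0,0,0]],[[0.009,0,-0.0061],[0,0,0]],[[0,0,0],[0,0,0]]]'
python3 -m inch '[[[0,0,0],[0,0,0]],[[0,0,0],[0,0,0]],[[0,0,0],[0,0,0]]]' 0.7
python3 -m inch '[[[0,0,-0.04],[0,0,0]],[[0,0,-0.04],[0,0,0]],[[0,0,-0.03],[0,0,0]],[[0,0,0],[0,0,0]]]'
python3 - <<'E'
from h import *
c=cam("wrist");im,d=ctrl.read_camera("wrist");cv2.imwrite("pics/w2.png",im);import pickle;pickle.dump(c,open("w2.pkl","wb"))
go((.476,-.25,.15),(.476,-.327,.12),(.475,-.327,.037))
E
```

```text
time: 7.65
position: [0.5125, 0.0566, 0.1221]
tcp_rot: [0.291, 0.063, 0.955, -0.019]
wrist_force: [0.3, -0.6, -1.0]
opening: 0.0204
time: 7.95
position: [0.5145, 0.0564, 0.1225]
tcp_rot: [0.291, 0.063, 0.954, -0.019]
wrist_force: [-0.1, 0.1, 0.4]
opening: 0.0596
time: 8.35
position: [0.4538, 0.0649, 0.2171]
tcp_rot: [0.294, 0.062, 0.954, -0.019]
wrist_force: [1.4, 0.2, -0.1]
opening: 0.0598
to [ 0.476 -0.25   0.15 ] shift [-0.0149 -0.3092  0.0894] rows 7
to [ 0.476 -0.327  0.12 ] shift [ 0.0085 -0.0764  0.0304] rows 2
to [ 0.475 -0.327  0.037] shift [ 0.0475 -0.0002  0.0681] rows 2
```

View pics/w2.png

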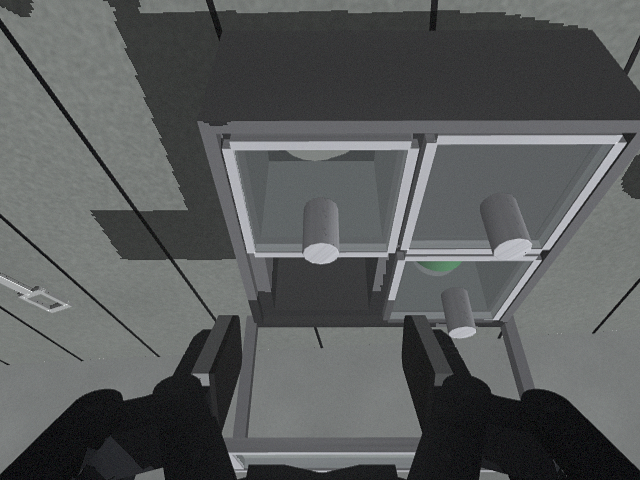

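The covers now sit at near-right (knob 322,253), near-left (508,238) and far-left (459,322), and the far-right opening at (318,290) is free. Next the can.

```bash
python3 -m inch '[[[-0.0019,-0.0387,0.0112],[0,0,0]],[[-0.0019,-0.0387,0.0112],[0,0,0]],[[-0.0019,-0.0387,0.0112],[0,0,0]],[[-0.0019,-0.0387,0.0112],[0,0,0]],[[-0.0019,-0.0387,0.0112],[0,0,0]],[[-0.0019,-0.0387,0.0112],[0,0,0]],[[-0.0019,-0.0387,0.0112],[0,0,0]],[[-0.0019,-0.0387,0.0112],[0,0,0]]]' 1
python3 -m inch '[[[0,-0.03,0],[0,0,0]],[[0,0,0],[0,0,0]]]'
python3 - <<'E'
from h import *
p,M,s=tool();print(p,M.round(3),s["joints"].round(2))
c=cam("wrist");im,d=ctrl.read_camera("wrist");cv2.imwrite("pics/w3.png",im);import pickle;pickle.dump(c,open("w3.pkl","wb"))
print(proj("wrist",(.475,-.3275,.044),c))
go((.475,-.327,.12),(.475,-.327,.037))
E
```

```text
time: 9.2
position: [0.4744, -0.2528, 0.1458]
tcp_rot: [0.291, 0.063, 0.954, -0.019]
wrist_force: [0.9, 0.3, 1.1]
opening: 0.0855
time: 9.4
position: [0.471, -0.2852, 0.1464]
tcp_rot: [0.291, 0.065, 0.954, -0.02]
wrist_force: [-0.2, 0.7, 0.2]
opening: 0.0851
[ 0.47100942 -0.28518495  0.14644652] [[-0.822  0.136  0.553]
 [ 0.113  0.991 -0.076]
 [-0.558 -0.    -0.83 ]] [-0.88  0.19 -0.88  0.04  0.39 -0.65]
[238.65516748 170.59311966]
to [ 0.475 -0.327  0.12 ] shift [ 0.006  -0.0434  0.0274] rows 2
to [ 0.475 -0.327  0.037] shift [ 0.0463 -0.0001  0.0689] rows 2
```

View pics/w3.png

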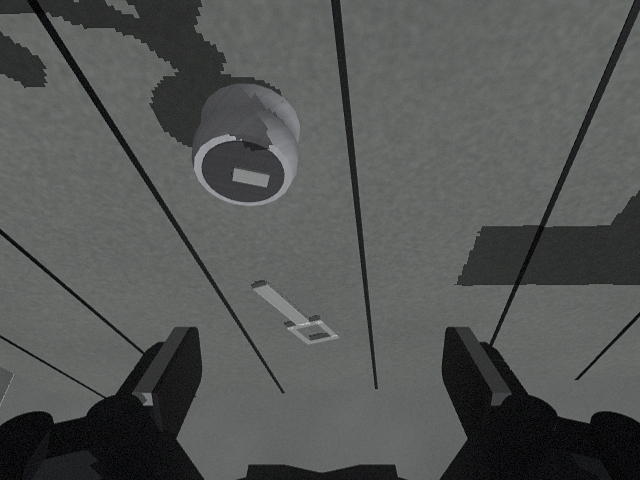

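The can's top is at (245,172), within 6 px of the estimate, and the opener is well beyond it. Grasping now.

```bash
python3 -m inch '[[[0.003,-0.0415,0.0137],[0,0,0]],[[0.003,0,0.0137],[0,0,0]],[[0.0155,0,0.023],[0,0,0]],[[0.0155,0,0.023],[0,0,0]],[[0.0153,0,0.0229],[0,0,0]],[[0,0,0],[0,0,0]]]'
python3 -m inch '[[[0,0,0],[0,0,0]],[[0,0,0],[0,0,0]],[[0,0,0],[0,0,0]],[[0,0,0],[0,0,0]]]' 0
python3 -c "
from h import *
go((.475,-.327,.19),(.6,-.1,.19),(.619,.043,.118))"
```

```text
time: 10.05
position: [0.4738, -0.3189, 0.0342]
tcp_rot: [0.289, 0.063, 0.955, -0.016]
wrist_force: [-0.4, 0.5, -0.3]
opening: 0.0857
time: 10.45
position: [0.4767, -0.3236, 0.0405]
tcp_rot: [0.293, 0.062, 0.954, -0.02]
wrist_force: [-1.8, 0.2, 4.1]
opening: 0.0536
to [ 0.475 -0.327  0.19 ] shift [-0.0827 -0.0038 -0.1245] rows 4
to [ 0.6  -0.1   0.19] shift [-0.0783  0.2414  0.0525] rows 6
to [0.619 0.043 0.118] shift [0.0401 0.1444 0.0595] rows 4
```

```bash
python3 -m inch '[[[-0.0125,0,-0.018],[0,0,0]],[[-0.02,0,-0.03],[0,0,0]],[[-0.02,0,-0.03],[0,0,0]],[[-0.02,0,-0.03],[0,0,0]],[[0,0,0],[0,0,0]]]'
python3 -m inch '[[[-0.0112,0.0345,0.0075],[0,0,0]],[[-0.0112,0.0345,0.0075],[0,0,0]],[[-0.0112,0.0345,0.0075],[0,0,0]],[[-0.0112,0.0345,0.0075],[0,0,0]],[[-0.0112,0.0345,0.0075],[0,0,0]],[[-0.0112,0.0345,0.0075],[0,0,0]],[[-0.0112,0.0345,0.0075],[0,0,0]],[[0,0,0],[0,0,0]]]'
python3 -c "
from h import *
p,M,s=tool();print(M.round(3),s['opening'])
go((.62,.0435,.165),(.62,.0435,.121))"
```

```text
time: 10.95
position: [0.478, -0.3257, 0.1755]
tcp_rot: [0.295, 0.061, 0.953, -0.023]
wrist_force: [-0.1, -0.5, -0.1]
opening: 0.0538
time: 11.75
position: [0.6021, -0.0918, 0.1694]
tcp_rot: [0.292, 0.06, 0.954, -0.018]
wrist_force: [-0.0, -1.0, 0.3]
opening: 0.054
[[-0.822  0.124  0.555]
 [ 0.104  0.992 -0.069]
 [-0.56   0.001 -0.829]] 0.0540399498376328
to [0.62   0.0435 0.165 ] shift [0.0018 0.1364 0.0043] rows 3
to [0.62   0.0435 0.121 ] shift [ 0.0246 -0.      0.0365] rows 1
```

```bash
python3 -m inch '[[[0.0004,0.034,0.001],[0,0,0]],[[0.0004,0.034,0.001],[0,0,0]],[[0.0004,0.034,0.001],[0,0,0]],[[0.0004,0.034,0.001],[0,0,0]],[[0,0,0],[0,0,0]]]'
python3 - <<'E'
from h import *
im,d=ctrl.read_camera("side");a=cv2.resize(im[140:330,180:380],None,fx=2.5,fy=2.5)
im,d=ctrl.read_camera("top");b=cv2.resize(im[120:275,240:370],(300,475),interpolation=cv2.INTER_CUBIC)
b=cv2.resize(im[120:278,240:370],None,fx=2.2,fy=3.0);b=b[:475]
o=np.zeros((475,500+b.shape[1],3),np.uint8);o[:,:500]=a;o[:b.shape[0],500:]=b
cv2.imwrite("pics/s4.png",o)
go((.62,.0435,.122))
E
```

```text
time: 12.25
position: [0.6192, 0.0419, 0.1647]
tcp_rot: [0.291, 0.061, 0.955, -0.018]
wrist_force: [-0.4, -0.4, 0.2]
opening: 0.0539
to [0.62   0.0435 0.122 ] shift [0.0234 0.0046 0.0356] rows 1
```

View pics/s4.png

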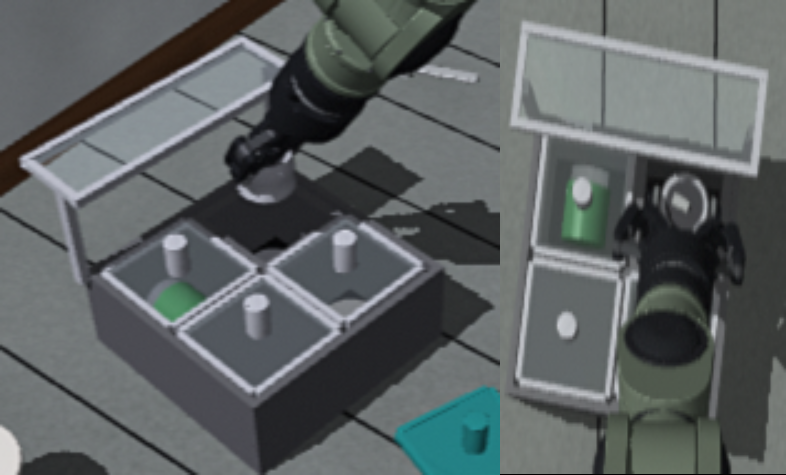

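The can hangs over the far-right opening; its top at (685,200) in the crop puts it about 4 mm right of centre. I'll lower and release.

```bash
python3 -m inch '[[[0.009,0.004,0.011],[0,0,0]],[[0.009,0,0.011],[0,0,0]],[[0.0075,0,0.0115],[0,0,0]],[[0,0,0],[0,0,0]]]'
python3 -m inch '[[[0,0,0],[0,0,0]],[[0,0,0],[0,0,0]],[[0,0,0],[0,0,0]],[[0,0,0],[0,0,0]]]' 0.95
python3 -m inch '[[[-0.01,0,-0.02],[0,0,0]],[[0,0,-0.03],[0,0,0]],[[0,0,-0.04],[0,0,0]],[[0,0,-0.04],[0,0,0]],[[0,0,0],[0,0,0]]]' 0.7
python3 - <<'E'
from h import *
import pickle
c=cam("wrist");im,d=ctrl.read_camera("wrist");cv2.imwrite("pics/w5.png",im);pickle.dump(c,open("w5.pkl","wb"))
p,M,s=tool();print(M.round(3)); print(proj("wrist",(.5135,.0565,.129),c))
go((.5145,.0564,.1225))
E
```

```text
time: 12.75
position: [0.6157, 0.0415, 0.1206]
tcp_rot: [0.289, 0.064, 0.955, -0.02]
wrist_force: [-1.0, -0.3, 0.2]
opening: 0.0539
time: 13.15
position: [0.618, 0.0431, 0.1237]
tcp_rot: [0.292, 0.063, 0.954, -0.019]
wrist_force: [-0.4, 0.7, 0.3]
opening: 0.0808
time: 13.65
position: [0.5543, 0.0522, 0.2417]
tcp_rot: [0.295, 0.062, 0.953, -0.019]
wrist_force: [0.3, -0.4, 0.8]
opening: 0.0599
[[-0.819  0.13   0.559]
 [ 0.108  0.992 -0.072]
 [-0.564  0.001 -0.826]]
[317.48726532  63.69867719]
to [0.5145 0.0564 0.1225] shift [ 0.0995 -0.0009  0.0742] rows 3
```

View pics/w5.png

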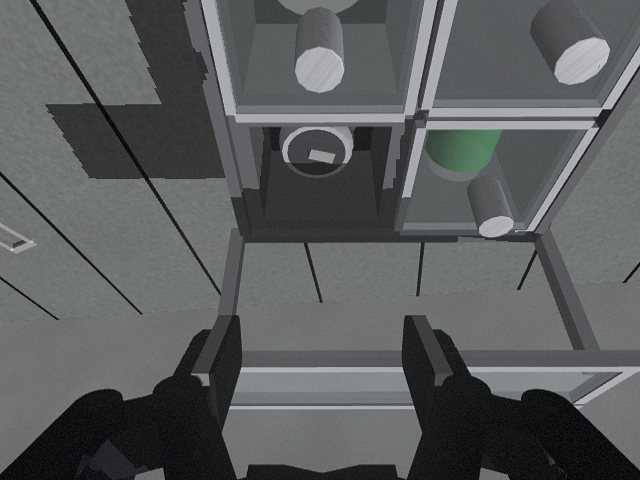

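The can stands upright inside the compartment at (317,155). The near-right knob top is at (319,68), as expected. Closing sequence next: grip that knob.

```bash
python3 -m inch '[[[0.033,-0.001,0.0145],[0,0,0]],[[0.03,0,0.018],[0,0,0]],[[0.02,0,0.022],[0,0,0]],[[0.016,0,0.0187],[0,0,0]],[[0,0,0],[0,0,0]]]'
python3 -c "
from h import *
go((.514,.0566,.1225))"
```

```text
time: 14.2
position: [0.5093, 0.056, 0.1156]
tcp_rot: [0.287, 0.063, 0.956, -0.019]
wrist_force: [-0.2, 1.1, -0.3]
opening: 0.0598
to [0.514  0.0566 0.1225] shift [-0.0076  0.0012 -0.0032] rows 1
```

```bash
python3 -m inch '[[[-0.004,0,-0.002],[0,0,0]],[[0,0,0],[0,0,0]],[[0,0,0],[0,0,0]]]'
python3 -m inch '[[[0,0,0],[0,0,0]],[[0,0,0],[0,0,0]],[[0,0,0],[0,0,0]],[[0,0,0],[0,0,0]]]' 0
python3 -c "
from h import *
p,M,s=tool();print(p,M.round(3),s['wrist_force'])
go(p+.108*np.array([.991,-.131,0]))"
```

```text
time: 14.5
position: [0.5168, 0.0557, 0.1262]
tcp_rot: [0.293, 0.063, 0.954, -0.019]
wrist_force: [0.6, 0.1, -0.3]
opening: 0.0597
time: 14.9
position: [0.5153, 0.0558, 0.1249]
tcp_rot: [0.292, 0.063, 0.954, -0.019]
wrist_force: [-4.0, -0.0, 5.4]
opening: 0.0202
[0.51534613 0.05577126 0.1249277 ] [[-0.821  0.131  0.555]
 [ 0.109  0.991 -0.073]
 [-0.56   0.    -0.829]] [-4.01420015 -0.00624593  5.39678086]
to [0.62237413 0.04162326 0.1249277 ] shift [-0.0895 -0.      0.0604] rows 3
```

```bash
python3 -m inch '[[[-0.001,0,-0.0015],[0,0,0]],[[-0.01,0,0.0068],[0,0,0]],[[-0.015,0,0.0101],[0,0,0]],[[-0.015,0,0.0101],[0,0,0]],[[-0.015,0,0.0101],[0,0,0]],[[-0.015,0,0.0101],[0,0,0]],[[0,0,0],[0,0,0]]]'
python3 -c "
from h import *
p,M,s=tool();print(p,s['wrist_force'])
go(np.array([.5153,.0558,p[2]])+.109*np.array([.991,-.131,0]))"
```

```text
time: 15.6
position: [0.6022, 0.0441, 0.1269]
tcp_rot: [0.293, 0.063, 0.954, -0.019]
wrist_force: [-0.1, 0.9, -0.4]
opening: 0.0197
[0.6021531  0.04407662 0.12686432] [-0.12341566  0.90796057 -0.36789159]
to [0.623319   0.041521   0.12686432] shift [-0.0176  0.0003  0.012 ] rows 1
```

```bash
python3 -m inch '[[[0.0008,0,0.0012],[0,0,0]],[[-0.009,0,0.006],[0,0,0]],[[-0.009,0,0.006],[0,0,0]],[[0,0,0],[0,0,0]]]'
python3 -m inch '[[[0,0,0],[0,0,0]],[[0,0,0],[0,0,0]],[[0,0,0],[0,0,0]]]' 0.7
python3 -m inch '[[[0,0,-0.04],[0,0,0]],[[0.01,0.01,-0.04],[0,0,0]],[[0.03,0.03,-0.03],[0,0,0]],[[0,0,0],[0,0,0]]]'
python3 - <<'E'
from h import *
import pickle
c=cam("wrist");im,d=ctrl.read_camera("wrist");cv2.imwrite("pics/w6.png",im);pickle.dump(c,open("w6.pkl","wb"))
print(proj("wrist",(.622,.0425,.129),c),proj("wrist",(.526,.1666,.129),c))
go((.525,.1668,.18),(.525,.1668,.123))
E
```

```text
time: 16.0
position: [0.6206, 0.0419, 0.125]
tcp_rot: [0.292, 0.063, 0.954, -0.019]
wrist_force: [-0.1, -0.5, -1.8]
opening: 0.02
time: 16.3
position: [0.6193, 0.042, 0.1242]
tcp_rot: [0.291, 0.063, 0.955, -0.019]
wrist_force: [0.9, -0.1, 0.1]
opening: 0.0596
time: 16.7
position: [0.5289, 0.0953, 0.1932]
tcp_rot: [0.29, 0.06, 0.955, -0.018]
wrist_force: [-0.3, 0.2, 0.1]
opening: 0.0601
[254.74962729 320.96526204] [491.2951682  196.18501487]
to [0.525  0.1668 0.18  ] shift [0.0201 0.0712 0.0028] rows 2
to [0.525  0.1668 0.123 ] shift [ 0.0318 -0.      0.0473] rows 2
```

View pics/w6.png

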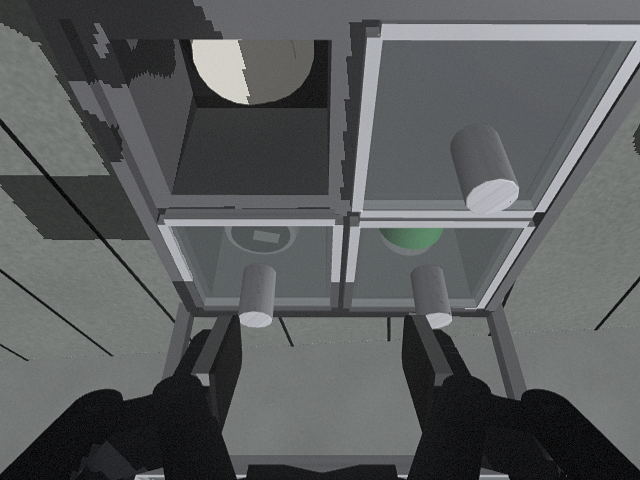

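The far-right cover lies level over the can, its edge in line with the far-left cover. The near-left knob is at (492,196), exactly as predicted. The last slide is NL→NR.

```bash
python3 -m inch '[[[0.01,0.036,0.0014],[0,0,0]],[[0.01,0.035,0.0014],[0,0,0]],[[0.0105,0,0.0155],[0,0,0]],[[0.0105,0,0.0155],[0,0,0]],[[0.008,0,0.013],[0,0,0]],[[0,0,0],[0,0,0]],[[0,0,0],[0,0,0]]]'
python3 -c "
from h import *
p,M,s=tool();print(M.round(3))
go((.525,.1668,.1235))"
```

```text
time: 17.45
position: [0.5281, 0.1644, 0.1266]
tcp_rot: [0.291, 0.063, 0.954, -0.019]
wrist_force: [0.2, -0.1, 1.2]
opening: 0.0597
[[-0.823  0.132  0.553]
 [ 0.109  0.991 -0.074]
 [-0.558 -0.    -0.83 ]]
to [0.525  0.1668 0.1235] shift [0.0045 0.002  0.0007] rows 1
```

```bash
python3 -m inch '[[[0.003,0.002,0.0005],[0,0,0]],[[0,0,0],[0,0,0]],[[0,0,0],[0,0,0]],[[0,0,0],[0,0,0]],[[0,0,0],[0,0,0]]]' 0
python3 -m inch '[[[-0.0005,-0.008,-0.001],[0,0,0]],[[0,-0.018,0],[0,0,0]],[[0,-0.018,0],[0,0,0]],[[0,-0.018,0],[0,0,0]],[[0,-0.018,0],[0,0,0]],[[0,0,0],[0,0,0]]]'
python3 -c "
from h import *
p,M,s=tool();print(p,s['wrist_force'])
go((.5130,.0570,p[2]))"
```

```text
time: 17.95
position: [0.5264, 0.1673, 0.1259]
tcp_rot: [0.292, 0.063, 0.954, -0.019]
wrist_force: [-3.0, 0.2, 6.1]
opening: 0.0195
time: 18.55
position: [0.5147, 0.0857, 0.1259]
tcp_rot: [0.291, 0.064, 0.954, -0.02]
wrist_force: [0.8, 0.1, -0.5]
opening: 0.0199
[0.51474109 0.08573876 0.12589356] [ 0.77371618  0.10862697 -0.45551171]
to [0.513      0.057      0.12589356] shift [-0.0018 -0.0287  0.0012] rows 1
```

Now finish the slide, release, retract, and move the arm clear.

```bash
python3 -m inch '[[[0,-0.014,0],[0,0,0]],[[0,-0.0135,0],[0,0,0]],[[0,0,0],[0,0,0]],[[0,0,0],[0,0,0]]]'
python3 -m inch '[[[0,0,0],[0,0,0]],[[0,0,0],[0,0,0]],[[0,0,0],[0,0,0]]]' 0.7
python3 -m inch '[[[0,0,-0.04],[0,0,0]],[[0,0,-0.04],[0,0,0]],[[-0.02,-0.03,-0.03],[0,0,0]],[[0,-0.045,0],[0,0,0]],[[0,-0.045,0],[0,0,0]],[[0,-0.045,0],[0,0,0]],[[0,-0.045,0],[0,0,0]],[[0,0,0],[0,0,0]]]'
python3 - <<'E'
from h import *
im,d=ctrl.read_camera("top");a=cv2.resize(im[120:275,240:370],None,fx=3,fy=3,interpolation=cv2.INTER_CUBIC)
im2,_=ctrl.read_camera("side");b=cv2.resize(im2[150:336,185:360],None,fx=2.3,fy=2.5)
o=np.zeros((465,a.shape[1]+b.shape[1],3),np.uint8);o[:,:a.shape[1]]=a;o[:b.shape[0],a.shape[1]:]=b[:465]
cv2.imwrite("pics/f.png",o)
i0=cv2.imread("pics/top0.png")
for n,(x0,y0,x1,y1) in dict(jar=(160,230,230,280),tub=(140,160,225,225),opener=(440,135,490,200),lookalikes=(200,270,335,365)).items(): print(n,cv2.absdiff(im,i0)[y0:y1,x0:x1].max(2).__gt__(30).sum())
E
```

```text
time: 18.95
position: [0.5116, 0.0607, 0.1259]
tcp_rot: [0.291, 0.063, 0.954, -0.019]
wrist_force: [0.0, -1.2, 0.2]
opening: 0.0199
time: 19.25
position: [0.512, 0.0611, 0.1262]
tcp_rot: [0.292, 0.062, 0.954, -0.019]
wrist_force: [-0.3, -0.5, 0.8]
opening: 0.0599
time: 20.05
position: [0.4397, -0.1488, 0.2297]
tcp_rot: [0.292, 0.068, 0.954, -0.022]
wrist_force: [0.3, 0.6, 0.4]
opening: 0.0598
jar 0
tub 0
opener 0
lookalikes 412
```

View pics/f.png

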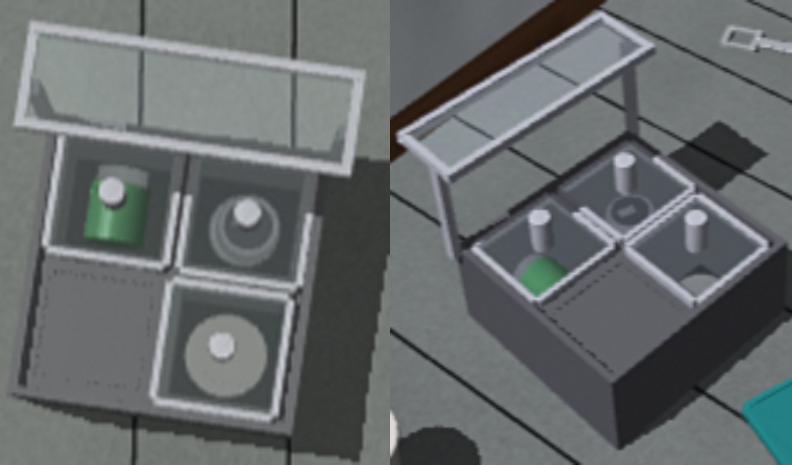

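Final layout is right: the covers are on glass, cans (can visible) and lids, and the solid corner is free. The near-right cover is about 4 mm short of its nominal place, so I'll regrip and nudge it, since there's plenty of time.

```bash
python3 -m inch '[[[0,0.045,0],[0,0,0]],[[0,0.045,0],[0,0,0]],[[0,0.045,0],[0,0,0]],[[0,0.045,0],[0,0,0]],[[0.02,0.03,0.03],[0,0,0]],[[0,0,0],[0,0,0]],[[0,0,0],[0,0,0]]]'
python3 -c "
from h import *
p,M,s=tool();print(M.round(3))
go((.512,.0611,.126))"
```

```text
time: 20.85
position: [0.4657, 0.0691, 0.1909]
tcp_rot: [0.29, 0.06, 0.955, -0.018]
wrist_force: [-0.5, -0.1, 0.6]
opening: 0.0599
[[-0.825  0.125  0.551]
 [ 0.104  0.992 -0.07 ]
 [-0.556 -0.001 -0.831]]
to [0.512  0.0611 0.126 ] shift [-0.0029 -0.0021  0.08  ] rows 2
```

```bash
python3 -m inch '[[[-0.002,-0.002,0.027],[0,0,0]],[[-0.001,0,0.027],[0,0,0]],[[0,0,0.026],[0,0,0]],[[0,0,0],[0,0,0]]]'
python3 -m inch '[[[0,0,0],[0,0,0]],[[0,0,0],[0,0,0]],[[0,0,0],[0,0,0]],[[0,0,0],[0,0,0]]]' 0
python3 -m inch '[[[-0.0005,-0.002,-0.001],[0,0,0]],[[0,-0.002,0],[0,0,0]],[[0,-0.001,0],[0,0,0]],[[0,0,0],[0,0,0]],[[0,0,0],[0,0,0]]]'
```

```text
time: 21.25
position: [0.5145, 0.0573, 0.1265]
tcp_rot: [0.291, 0.064, 0.955, -0.019]
wrist_force: [-0.0, 0.4, 0.0]
opening: 0.0598
time: 21.65
position: [0.5144, 0.0583, 0.1296]
tcp_rot: [0.293, 0.063, 0.954, -0.019]
wrist_force: [-3.9, -0.2, 6.4]
opening: 0.0196
time: 22.15
position: [0.5132, 0.0552, 0.1295]
tcp_rot: [0.292, 0.062, 0.954, -0.017]
wrist_force: [-4.0, 6.4, 7.0]
opening: 0.02
```

```bash
python3 -m inch '[[[0,0,0],[0,0,0]],[[0,0,0],[0,0,0]],[[0,0,0],[0,0,0]]]' 0.7
python3 -m inch '[[[0,0,-0.04],[0,0,0]],[[0,0,-0.04],[0,0,0]],[[-0.02,-0.03,-0.03],[0,0,0]],[[0,-0.045,0],[0,0,0]],[[0,-0.045,0],[0,0,0]],[[0,-0.045,0],[0,0,0]],[[0,-0.045,0],[0,0,0]],[[0,0,0],[0,0,0]]]'
python3 - <<'E'
from h import *
im,d=ctrl.read_camera("top");a=cv2.resize(im[120:275,240:370],None,fx=3,fy=3,interpolation=cv2.INTER_CUBIC)
b=cv2.resize(im[270:365,200:335],None,fx=2.5,fy=2.5)
o=np.zeros((465,a.shape[1]+b.shape[1],3),np.uint8);o[:,:a.shape[1]]=a;o[:b.shape[0],a.shape[1]:]=b
cv2.imwrite("pics/f2.png",o)
i0=cv2.imread("pics/top0.png")
for i in(i0,im):
    m=cv2.inRange(cv2.cvtColor(i,cv2.COLOR_BGR2HSV),(80,120,60),(100,255,255)); _,_,st,ce=cv2.connectedComponentsWithStats(m); print([(s[4],c.round(1)) for s,c in zip(st[1:],ce[1:]) if s[4]>200])
E
```

```text
time: 22.45
position: [0.5132, 0.053, 0.1289]
tcp_rot: [0.291, 0.063, 0.954, -0.019]
wrist_force: [0.2, -1.5, 0.2]
opening: 0.0598
time: 23.25
position: [0.4407, -0.1564, 0.2323]
tcp_rot: [0.292, 0.068, 0.954, -0.022]
wrist_force: [0.5, 0.5, 0.2]
opening: 0.0598
[(np.int32(1683), array([296.8, 305.3])), (np.int32(1715), array([230.3, 335. ]))]
[(np.int32(1681), array([296.8, 305.3])), (np.int32(1716), array([230.3, 335. ]))]
```

View pics/f2.png

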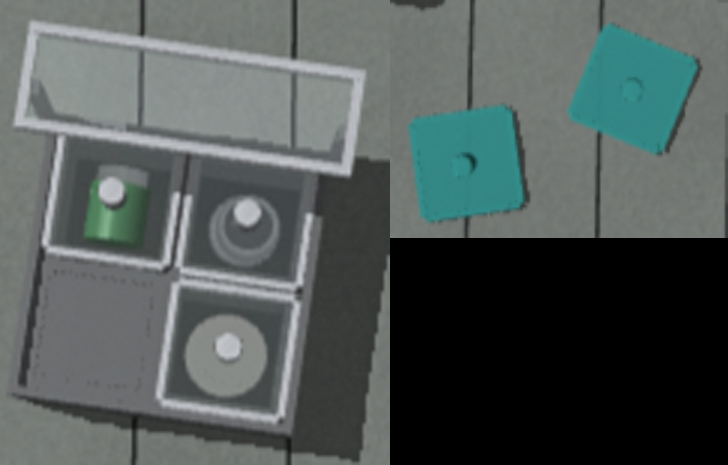

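All three compartments are covered, the solid corner is free, the look-alikes haven't moved, and the arm is clear of everything.

```bash
python3 -c "
from station import ctrl; print(ctrl.hand_in())"
```

```text
the job is handed in; nothing more can be done
None
```

The crushed can is in the cans compartment, all three compartments are closed, and only the solid corner is free. I handed the job in at about 23 s of the 72 s allowed.

- **Moves:** I slid the far-right cover to near-right and dropped the can into the far-right compartment. Then I slid that cover back, moved the near-left cover to near-right, and nudged it about 5 mm until it met the wall.
- **Last checks:** The final top view shows covers on glass, cans (the can standing inside) and lids, all lying in the recess. The turquoise look-alikes had not moved in the final picture. The jar, tub and opener matched the first picture pixel for pixel just before the nudge; I did not check them again after it. Wrist force readings at the end of each move stayed below about 11 N.
- **What went wrong:** The first approach ran joint 6 onto its range limit, so I switched to the half-turn grasp before touching anything. While the cover was sliding back over the can, the measured tool height rose about 2 mm. The cover may have lifted that little inside its 8 mm recess, but it never left it.

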